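# Draw the chest's sliding tray home and mount the wire reel

## Task

Hook a finger behind the far lip of the sliding tray in the wooden bench chest and draw it towards the front until you feel it bear firmly against the chest's front partition, without forcing it or upsetting the jar and tin that stand in it. Then take the wire reel out of the well this uncovers and slip it gently over the pin of the reel stand, down flat on the base, leaving the tray up front and the other things where they are.

Things in the scene. Friction and masses are not known exactly. Their poses are not given: they have to be found in the camera images.
- chest: open wooden bench chest, heavy, fixed. Outside 320 (x) x 190 (y) x 74 (z) mm, walls 10 and floor 6 thick, inside 300 x 170. Origin: centre of its underside. x runs from the front board (-x, robot's side) to the back board (+x). Two runners 8 wide along the long walls carry the sliding tray, tops 42 above the origin
- chest_front: front board of the chest (10 thick; origin on the table under its middle, axes of the chest) with the partition it carries: a felt-faced upright board, 6 thick, 71 high, screwed across the chest behind it, leaving a narrow card pocket. The partition is fast, but its setting is not measured: its far face, where the tray stops (giving under 1 mm), is 14 to 39 mm behind the front board's inner face
- till: loose wooden sliding tray (0.3 to 0.6 kg, and 0.1 kg in it) on the chest's runners, sliding along the chest's x with 2 mm side play. 120 (x) x 166 (y), walls 28 high. Origin: centre of underside; x towards its far lip. It starts 40 to 105 mm short of the partition, drags with 2 to 5 N of friction and is home when its front face bears on the partition
- till_lip: back board of the sliding tray, the far lip: 6 thick, 166 wide, standing 38 above the tray's underside (80 above the table), 10 higher than the tray's other walls. Origin: its middle, 21 above the tray's underside
- lip_top (a point): middle of the far lip's top edge, at its outer (far, +x) face; axes of the tray. At the start at least 60 mm of free room lies between this face and the chest's back board; under the tray's level there is only the well with the reel and the round tin (tops 36 and 30 above the table)
- till_nose (a point): centre of the front face of the sliding tray
- front_face (a point): middle of the inner (far) face of the chest's front board, 56 above the table; axes of the chest
- reel_centre (a point): centre (half-way up) of the wire reel: white plastic flanges 54 in diameter wound with steel wire, 30 high, hole of 15, about 0.13 kg. It lies flat on the floor of the chest's rear well, about 76 mm behind the chest's origin and 42 mm to one side, partly under the sliding tray at first; with the tray home it has 30 mm or more free before and behind it (chest's x), less beside it. z is its axis
- round_tin: closed round metal tin with no hole, 40 in diameter, 24 high, beside the reel in the well. Origin: centre of its underside
- stand_base (a point): centre of the top of the reel stand's base, where the pin rises: dark steel disc 90 in diameter, 12 thick, heavy, does not move, pin 9 in diameter standing 55 above the base, with a round end. z is up along the pin
- bead_jar: amber glass jar with metal lid, 34 in diameter, 40 high, standing loose in the sliding tray. Origin: centre of its underside
- bead_tin: metal tin, 36 in diameter, 22 high, standing loose in the sliding tray. Origin: centre of its underside
- tool_cup: white ceramic cup of tools, 72 in diameter, 95 high, tools up to 170 high, standing on the side of the chest where the stand is not. Origin: centre of its underside
- pliers: pliers with black grips, 130 long, lying on the table in front of the chest to the right. Origin: under their rivet
- cutters: cutters with black grips, 130 long, lying on the table left of the chest's far end. Origin: under their rivet
- flat_reel: flat white reel, 72 in diameter, 14 high, lying on the table right of the chest's far end. Origin: centre of its underside
- mug: blue mug, 80 in diameter, 90 high, at the left of the table. Origin: centre of its underside
Things that resemble listed ones, but are neither listed nor needed, are in the scene too. What is shaped like the till but green or red is not meant.

How it is judged (in metres and radians):
On the way, in this order (a step that is already met when the one before it is completed fails the run):
1. the tray is being drawn forward by a finger at its far lip, at least 15 mm from where it stood (contact force between the fingers and till_lip above 0.5 N and distance of till from where it was at the start of the episode above 0.015 m), for 0.05 s.
2. the tray bears on the partition with more than 3 N for 0.2 s (contact force between till and chest_front above 3 N), for 0.2 s.
3. the reel is lifted clear out of the chest while the tray stays up front (height (world z) of reel_centre above 0.1 m and x of till_nose in the frame of front_face below 0.043 m), for 0.05 s.
At the end, for the whole second after the job is handed in: the tray lies level on its runners where it was drawn to, front face at most 43 mm from the front board (the partition's furthest setting and 4 mm); the reel is on the pin (centre within 5 mm of its axis), flat on the stand's base (within 3 mm), upright within 0.08 rad; both released and at rest (x of till_nose in the frame of front_face below 0.043 m and angle between till's own z axis and vertical below 0.03 rad and z of till in the frame of chest below 0.045 m and horizontal distance between reel_centre and stand_base below 0.005 m and z of reel_centre in the frame of stand_base below 0.018 m and angle between reel_centre's own z axis and vertical below 0.08 rad and linear speed of each of reel, till below 0.02 m/s); the robot touches nothing.
It fails at once if the tray is forced: a finger bears on it with more than 25 N (contact force between the fingers and till above 25 N).
It fails at once if the tray is tipped by more than 0.15 rad (angle between till's own z axis and vertical above 0.15 rad).
It fails at once if the jar or the tin in the tray is tipped over or leaves the tray (angle between any of bead_jar, bead_tin's own z axis and vertical above 0.5 rad or distance between any of bead_jar, bead_tin and till above 0.1 m).
It fails at once if the reel is dropped down the pin: it moves faster than 0.4 m/s on the pin (linear speed of reel above 0.4 m/s and horizontal distance between reel_centre and stand_base below 0.01 m and z of reel_centre in the frame of stand_base below 0.05 m).
It fails at once if the round tin is moved by more than 30 mm, or the cup, the mug, the pliers, the cutters or the flat reel by more than 20 mm (distance of round_tin from where it was at the start of the episode above 0.03 m or distance of any of tool_cup, mug, pliers, cutters, flat_reel from where it was at the start of the episode above 0.02 m).
It also fails if it takes over 72 s, if anything falls off the work surface, if the arm or the gripper's body presses on something with over 40 N, if the wrist force passes 120 N, or if a joint passes its speed limit or range.

## Robot

A 6-joint arm with a two-finger parallel gripper is mounted at the origin on the work surface. World frame = base frame: x ahead of the robot, y to its left, z up, the work surface at z = 0. Lengths are in m, angles in degrees, forces in N, time in s.
With the tool pointing down it reaches from about 0.375 to 0.9 m from the base axis. Payload 3.1 kg.
Tool frame: the origin (TCP) lies on the centre line of the jaws, within the pads' length; the fingertips stand 14 mm ahead of it and the grasp point (between the pads) lies 5 mm behind it (bot.tips_ahead is the distance from the TCP to the fingertips, in m); z points along the fingers, y is the line along which they close (so a half turn about z gives the same grasp; the last joint's range is limited). The gripper opens to 87 mm and grips with 3 to 60 N. Pads are 19 mm wide; open, the fingers measure 117 mm over their backs; the gripper's body (75 mm by 190 mm) begins 51 mm behind the grasp point.
Start: joints at [53.085, 30.224, 82.088, -0, 67.689, -10.227], TCP at [0.281, 0.558, 0.237] pointing down, gripper open.
Joint ranges: [-176.69, 176.69], [-43.24, 126.21], [12.49, 139.97], [-82, 262], [0, 151.66], [-163.58, 163.58]. Speed limits (degrees/s): [159.86, 159.86, 180, 180, 180, 180].

## Interface

Orientations are given as a 3x3 rotation matrix whose columns are the frame's x, y, z axes.
In Python, from rig import bot gives the robot as it stands.
- The arm moves only by the tool play_rows, never from a script. Its argument "moves" is a list that holds one entry, the list of rows, each a list of 6 numbers: the shift along the tool's x, y, z in mm, then the turn, a rotation vector about the tool's x, y, z in rad. A call has 1 to 5 rows; each row shifts and turns the commanded pose from where the row before left it, along the tool's axes as they then stand; what a row does not reach is not made up. A row lasts 1/10 s, in which the tool goes at most 50 mm and 8.59 degrees, less where a joint would pass 70% of its speed; a pose out of reach is approached as far as the arm can. A call with a gripper value outside its range is refused whole. "fingers" is the opening, from -1 (shut) to 1 (fully open), set as the call begins (left out, the last holds). The fingers move at their own pace and stop on an object; the grip force is fixed at half the most. Time passes only in rows, so rows that do not move let the fingers close. It gives the time, the measured TCP pose, the force, the opening and the grip force at its end, in the units of the state.
- bot.read_state(): the state, without advancing time (a new reading comes with each control period).
- bot.capture(name): name is "scene" or "top" or "wrist"; returns a dict with "image" (480x640x3 uint8, blue, green, red), "fx", "fy", "cx", "cy" (pixels), "R" (3x3) and "t" (3): a world point X has camera coordinates R X + t. Camera axes: x right, y down, z forward; pixel columns grow to the right and rows downward; lengths in m; the calibration is good to about 2 mm. The wrist camera is an equidistant fisheye: a pixel r from the principal point sees the ray r / f radians off the axis. A picture is of the moment at which its call begins. There is no depth.
- bot.hand_in(): hands the job in; it is judged then, once.
Trained networks look in a picture, given as the dict that the camera call returned (one of the last four; its "shot" number tells which), for a name from the list of things; names that differ only in an ending like _2 or _b are one class to them, and where a whole thing is asked for, a point or a joint stands for the part that bears it (a point fixed in the world has none). Each returns a list of dicts, best first, with "confidence" (0 to 1); they miss things now and then, are a little off and sometimes report something else, mostly with a low value. They report only what shows in the picture. A call takes as long as a camera call. They do not tell look-alikes from the thing itself.
- bot.search_frame(picture, query): "centre" ([column, row] in pixels, amid what is visible of it).
- bot.silhouettes(picture, query): "pixels" (480x640 bool, what is visible of it) and "centre" ([column, row] in pixels, amid what is visible of it).
- bot.pinpoint(picture, query): "centre" ([column, row] in pixels: a listed point, or the origin of a listed thing).
The state is a dict: "time_s": time; "joint_positions": joint angles; "qvel": joint speeds; "tau": joint torques, N m; "position": TCP position; "tcp_rot": TCP orientation; "force": force on the tool from outside, world axes, zero at the start; "moment": the same for the moment, N m; "opening": opening from 0.0 (shut) to 1.0 (fully open); "grasp_force": force on a finger pad.
Only numpy, scipy, OpenCV 4.12 (cv2) and the standard library are available. Lean on these libraries where they do the work, as an engineer would, in place of code of your own. Each camera call takes 0.05 s, during which the arm holds its last target. There are 200 camera calls.

## Working session

There is one attempt and no reset: what is moved stays moved. The work goes in short steps, Python scripts to look and compute and a tool call to move; the robot and the scene stay as the last step left them, time stands still between calls to the robot, and variables do not carry over. Pictures are saved under pics/ and viewed, at most 12 in all, crops included, and the job is handed in when it is done.

Besides the shell and the picture viewer there is one more tool, called after "Request:" as name(argument=value, ...) on one line, values as JSON. play_rows: Moves the arm, as the interface text tells. Its arguments: {"type":"object","properties":{"moves":{"type":"array","items":{"type":"array","items":{"type":"array","items":{"type":"number"}}}},"fingers":{"type":"number"}},"required":["moves"]}

```bash
mkdir -p pics; cat > h.py <<'E'
import numpy as np, cv2
from rig import bot
def ray(p,uv):
    R=np.array(p["R"]);t=np.array(p["t"])
    x=(uv[0]-p["cx"])/p["fx"];y=(uv[1]-p["cy"])/p["fy"]
    return -R.T@t, R.T@np.array([x,y,1.])
def fray(p,uv):
    R=np.array(p["R"]);t=np.array(p["t"])
    v=np.array([(uv[0]-p["cx"])/p["fx"],(uv[1]-p["cy"])/p["fy"]]);r=np.linalg.norm(v)
    d=np.r_[v/r*np.sin(r),np.cos(r)] if r>1e-9 else np.array([0,0,1.])
    return -R.T@t, R.T@d
def at(p,uv,z,fish=False):
    c,d=(fray if fish else ray)(p,uv)
    return c+d*(z-c[2])/d[2]
E
python3 - <<'E'
from h import *
P={n:bot.capture(n) for n in("scene","top")}
for n,p in P.items():
    cv2.imwrite(f"pics/{n}0.png",p["image"]); print(n,(-np.array(p["R"]).T@p["t"]).round(3))
Z=dict(chest=0,chest_front=0,till=.042,till_lip=.063,lip_top=.08,till_nose=.056,front_face=.056,reel_centre=.021,round_tin=.006,stand_base=.012,bead_jar=.045,bead_tin=.045,tool_cup=0)
for q,z in Z.items():
    for n,p in P.items():
        print(q,n,[(np.round(r["centre"]).tolist(),round(r["confidence"],2),at(p,r["centre"],z).round(3)[:2].tolist()) for r in bot.pinpoint(p,q)[:3]])
s=bot.read_state();print(s)
E
```

```text
scene [1.161 0.165 0.907]
top [0.372 0.104 1.477]
chest scene [([404.0, 355.0], 0.62, [0.711, 0.296])]
chest top []
chest_front scene [([272.0, 228.0], 0.91, [0.389, -0.004])]
chest_front top [([378.0, 283.0], 0.68, [0.381, -0.002]), ([362.0, 219.0], 0.32, [0.548, 0.035])]
till scene [([434.0, 208.0], 0.88, [0.35, 0.38]), ([280.0, 269.0], 0.85, [0.54, 0.034]), ([504.0, 339.0], 0.56, [0.69, 0.484])]
till top [([231.0, 312.0], 0.8, [0.317, 0.376]), ([362.0, 218.0], 0.73, [0.544, 0.038]), ([183.0, 181.0], 0.55, [0.656, 0.495])]
till_lip scene [([422.0, 188.0], 0.81, [0.306, 0.354]), ([282.0, 286.0], 0.67, [0.598, 0.047]), ([537.0, 326.0], 0.62, [0.672, 0.543])]
till_lip top [([355.0, 195.0], 0.82, [0.601, 0.054]), ([160.0, 187.0], 0.79, [0.638, 0.55]), ([234.0, 336.0], 0.7, [0.259, 0.364])]
lip_top scene [([543.0, 324.0], 0.63, [0.675, 0.548]), ([286.0, 282.0], 0.58, [0.6, 0.057])]
lip_top top [([232.0, 338.0], 0.92, [0.253, 0.366]), ([160.0, 186.0], 0.66, [0.636, 0.543]), ([361.0, 193.0], 0.65, [0.605, 0.04])]
till_nose scene [([276.0, 244.0], 0.89, [0.484, 0.021]), ([482.0, 347.0], 0.
[... 1276 characters left out ...]
.80661281e-04,
        6.76875134e+01, -1.02256429e+01]), 'qvel': array([ 0.03328502,  0.01920044, -0.0016011 ,  0.05510403,  0.0498566 ,
        0.1124955 ]), 'tau': array([ 1.57594841e-03, -4.40008628e+01, -1.76984274e+01,  6.34130789e-02,
        5.03821671e-02, -5.16326770e-05]), 'position': array([0.28067248, 0.55840492, 0.23655326]), 'tcp_rot': array([[-8.93452560e-01,  4.49157570e-01,  2.35456049e-05],
       [ 4.49157570e-01,  8.93452560e-01,  7.66783472e-06],
       [-1.75928150e-05,  1.74265333e-05, -1.00000000e+00]]), 'force': array([-0.11908726, -0.21958773,  0.89808245]), 'moment': array([ 0.00510357, -0.01072728,  0.01958043]), 'grasp_force': 0.0, 'opening': 0.9967538482444641}
```

View pics/scene0.png

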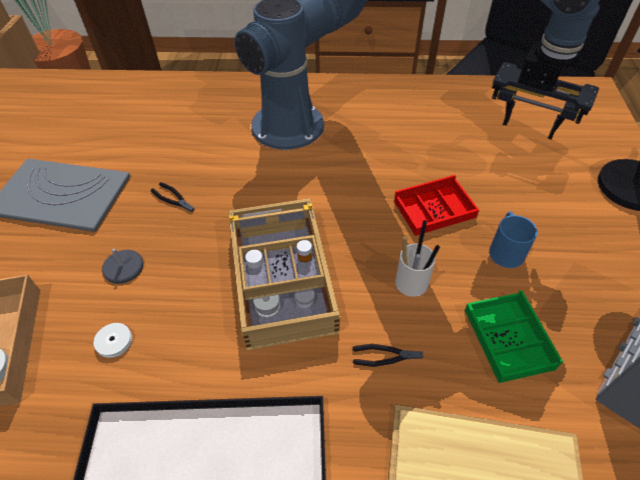

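View pics/top0.png

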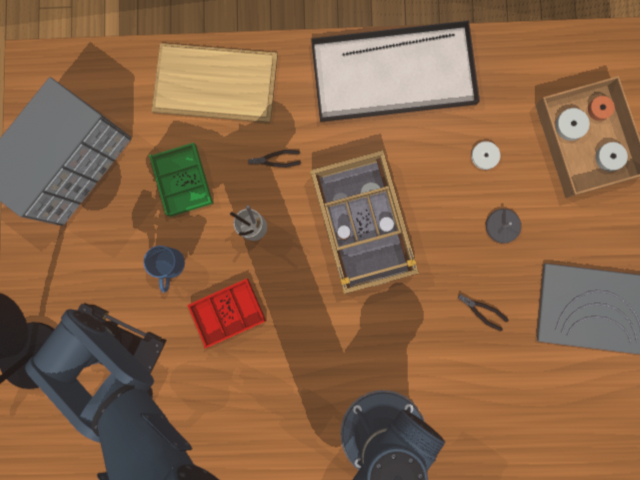

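The scene shows the chest near (0.54, 0.03), turned about 13°. Its far lip is at about px (282, 282), the reel at (268, 301), the round tin at (306, 300) and the stand at (118, 265). The red and green trays are decoys. In the top view the chest corners are (313,171), (384,153), (416,272) and (346,291).

```bash
cat >> h.py <<'E'
from scipy.spatial.transform import Rotation as Ro
def plan(pos,yaw_y,step=45,n=None):
    "rows to TCP pos, tool down, tool y at yaw_y deg"
    s=bot.read_state();R0=np.array(s["tcp_rot"]);p0=np.array(s["position"])
    a=np.deg2rad(yaw_y);y=np.array([np.cos(a),np.sin(a),0]);z=np.array([0,0,-1.]);R1=np.c_[np.cross(y,z),y,z]
    w=Ro.from_matrix(R0.T@R1).as_rotvec();d=np.array(pos)-p0
    n=n or int(max(np.ceil(np.linalg.norm(d)*1e3/step),np.ceil(np.rad2deg(np.linalg.norm(w))/8),1))
    R=R0.copy()
    for i in range(n):
        print((R.T@d/n*1e3).round(1).tolist()+(w/n).round(3).tolist()); R=R@Ro.from_rotvec(w/n).as_matrix()
E
python3 - <<'E'
from h import *
p=bot.capture("top")
C=np.array([at(p,c,.074)[:2] for c in [(313,171),(384,153),(416,272),(346,291)]]);print(C.round(3))
ex=(C[0]+C[1]-C[2]-C[3])/2; print("len",np.linalg.norm(ex),"centre",C.mean(0),"yaw",np.rad2deg(np.arctan2(ex[1],ex[0])))
e2=(C[0]+C[3]-C[1]-C[2])/2;print(np.linalg.norm(e2),np.rad2deg(np.arctan2(e2[1],e2[0]))-90)
plan([.64,.06,.22],13)
E
```

```text
[[ 0.664  0.158]
 [ 0.705 -0.022]
 [ 0.404 -0.09 ]
 [ 0.362  0.084]]
len 0.30990293100790134 centre [0.53367908 0.03281063] yaw 13.263026161603563
0.18152615288230928 13.135246078954268
[-38.9, -20.3, 1.2, 0.0, 0.0, 0.063]
[-40.1, -17.8, 1.2, 0.0, 0.0, 0.063]
[-41.2, -15.3, 1.2, 0.0, 0.0, 0.063]
[-42.0, -12.6, 1.2, 0.0, 0.0, 0.063]
[-42.7, -10.0, 1.2, 0.0, 0.0, 0.063]
[-43.3, -7.3, 1.2, 0.0, 0.0, 0.063]
[-43.7, -4.6, 1.2, 0.0, 0.0, 0.063]
[-43.9, -1.8, 1.2, 0.0, 0.0, 0.063]
[-43.9, 0.9, 1.2, 0.0, 0.0, 0.063]
[-43.7, 3.7, 1.2, 0.0, 0.0, 0.063]
[-43.4, 6.4, 1.2, 0.0, 0.0, 0.063]
[-42.9, 9.1, 1.2, 0.0, 0.0, 0.063]
[-42.3, 11.8, 1.2, 0.0, 0.0, 0.063]
[-41.4, 14.4, 1.2, 0.0, 0.0, 0.063]
```

Request:
play_rows(moves=[[[-38.9,-20.3,1.2,0,0,0.063],[-40.1,-17.8,1.2,0,0,0.063],[-41.2,-15.3,1.2,0,0,0.063],[-42,-12.6,1.2,0,0,0.063],[-42.7,-10,1.2,0,0,0.063]]], fingers=-1)

```text
time_s: 1.95
position: [0.4097, 0.379, 0.2307]
tcp_rot: [[-0.709, 0.705, 0.001], [0.705, 0.709, 0.0], [-0.0, 0.001, -1.0]]
force: [0.3, 0.8, 0.3]
opening: 0.633
grasp_force: 0.0
```

Request:
play_rows(moves=[[[-43.3,-7.3,1.2,0,0,0.063],[-43.7,-4.6,1.2,0,0,0.063],[-43.9,-1.8,1.2,0,0,0.063],[-43.9,0.9,1.2,0,0,0.063],[-43.7,3.7,1.2,0,0,0.063]]])

```text
time_s: 2.45
position: [0.5378, 0.2004, 0.2247]
tcp_rot: [[-0.455, 0.891, 0.001], [0.891, 0.455, 0.0], [-0.0, 0.001, -1.0]]
force: [0.4, 1.1, -0.0]
opening: 0.171
grasp_force: 0.0
```

Request:
play_rows(moves=[[[-43.4,6.4,1.2,0,0,0.063],[-42.9,9.1,1.2,0,0,0.063],[-42.3,11.8,1.2,0,0,0.063],[-41.4,14.4,1.2,0,0,0.063],[0,0,0,0,0,0]]])

```text
time_s: 2.95
position: [0.6429, 0.0538, 0.2197]
tcp_rot: [[-0.215, 0.977, 0.004], [0.977, 0.215, -0.002], [-0.003, 0.004, -1.0]]
force: [-0.6, 0.1, 0.4]
opening: 0.005
grasp_force: 0.0
```

```bash
cat > look.py <<'E'
from h import *
import sys
tag=sys.argv[1];fish=True
s=bot.read_state();print(s["time_s"],s["position"].round(4),"yaw",np.rad2deg(np.arctan2(s["tcp_rot"][1,1],s["tcp_rot"][0,1])).round(2),s["force"].round(2),s["opening"])
p=bot.capture("wrist");cv2.imwrite(f"pics/{tag}.png",p["image"]);print("cam",(-np.array(p["R"]).T@p["t"]).round(3))
Z=dict(till_lip=.063,lip_top=.08,till_nose=.056,front_face=.056,reel_centre=.021,round_tin=.006,bead_jar=.045,bead_tin=.045,stand_base=.012)
for q in sys.argv[2:]:
    print(q,[(np.round(r["centre"]).tolist(),round(r["confidence"],2),at(p,r["centre"],Z[q],fish).round(4)[:2].tolist()) for r in bot.pinpoint(p,q)[:3]])
E
python3 look.py w1 till_lip lip_top till_nose front_face reel_centre round_tin bead_jar bead_tin
```

```text
2.95 [0.6429 0.0538 0.2197] yaw 12.41 [-0.56  0.15  0.4 ] 0.0051416203935478405
cam [0.625 0.128 0.368]
till_lip [([267.0, 222.0], 0.62, [0.5978, 0.0528])]
lip_top [([267.0, 228.0], 0.72, [0.6008, 0.0527])]
till_nose [([145.0, 226.0], 0.76, [0.4848, 0.0239])]
front_face []
reel_centre [([280.0, 255.0], 0.65, [0.6127, 0.0131])]
round_tin []
bead_jar [([181.0, 165.0], 0.7, [0.5087, 0.0845])]
bead_tin [([187.0, 278.0], 0.57, [0.5286, -0.022]), ([212.0, 222.0], 0.56, [0.5461, 0.0385])]
```

View pics/w1.png

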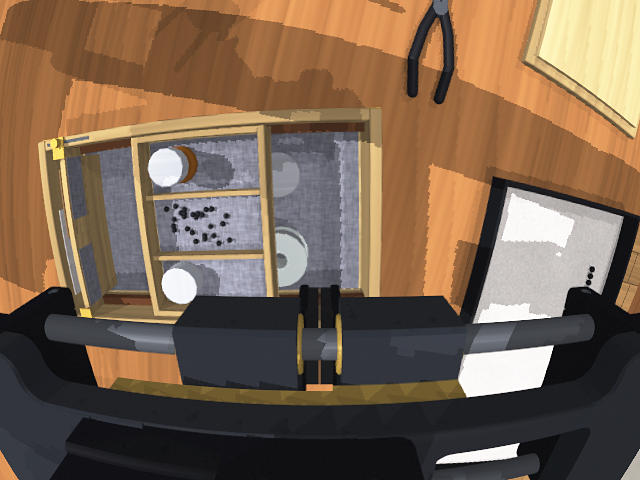

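The wrist view shows the tray's far lip at column ~270, the reel peeking out at (285, 255) and the round tin at (285, 175). The jar lid is at (165, 167), the bead tin at (180, 285), and the back board's inner edge near column 360.

```bash
python3 - <<'E'
from h import *
p=bot.capture("wrist")
for c in[(272,130),(272,222),(273,280)]: print("lip",at(p,c,.08,True).round(4))
for c in[(367,130),(363,222)]: print("back",at(p,c,.074,True).round(4))
plan([.629,.0565,.100],13.2); print(); plan([.629,.0565,.072],13.2)
E
```

```text
lip [0.5835 0.1358 0.08  ]
lip [0.5984 0.0646 0.08  ]
lip [0.6085 0.0162 0.08  ]
back [0.6553 0.1525 0.074 ]
back [0.6701 0.0797 0.074 ]
[-0.5, -3.4, 40.0, 0.0, -0.0, -0.002]
[-0.5, -3.4, 40.0, 0.0, -0.0, -0.002]
[-0.5, -3.4, 40.0, 0.0, -0.0, -0.002]

[-0.4, -2.5, 37.0, 0.0, -0.0, -0.001]
[-0.4, -2.5, 37.0, 0.0, -0.0, -0.001]
[-0.4, -2.5, 37.0, 0.0, -0.0, -0.001]
[-0.4, -2.5, 37.0, 0.0, -0.0, -0.001]
```

Request:
play_rows(moves=[[[-0.5,-3.4,40,0,0,-0.003],[-0.5,-3.4,40,0,0,-0.003],[-0.5,-3.4,40,0,0,-0.002],[0,0,20,0,0,0],[0,0,8,0,0,0]]])

```text
time_s: 3.95
position: [0.6274, 0.056, 0.0692]
tcp_rot: [[-0.229, 0.973, -0.005], [0.973, 0.229, 0.0], [0.002, -0.005, -1.0]]
force: [-0.5, 0.4, 1.0]
opening: 0.005
grasp_force: 0.0
```

Request:
play_rows(moves=[[[0,0,0,0,0,0],[0,-3,0,0,0,0],[0,-3,0,0,0,0],[0,-2,0,0,0,0]]])

```text
time_s: 4.35
position: [0.622, 0.0536, 0.0732]
tcp_rot: [[-0.229, 0.973, 0.002], [0.973, 0.229, -0.0], [-0.001, 0.002, -1.0]]
force: [-0.5, -1.1, 0.1]
opening: 0.005
grasp_force: 0.0
```

Request:
play_rows(moves=[[[0,-2,0,0,0,0],[0,-2,0,0,0,0],[0,-2,0,0,0,0],[0,-2,0,0,0,0],[0,-3,0,0,0,0]]])

```text
time_s: 4.85
position: [0.6118, 0.0511, 0.0719]
tcp_rot: [[-0.229, 0.973, 0.003], [0.973, 0.229, 0.0], [-0.001, 0.003, -1.0]]
force: [2.9, 0.7, -0.9]
opening: 0.004
grasp_force: 1.3
```

Request:
play_rows(moves=[[[0,-4,0,0,0,0],[0,-4,0,0,0,0],[0,-4,0,0,0,0],[0,-4,0,0,0,0],[0,-4,0,0,0,0]]])

```text
time_s: 5.35
position: [0.5915, 0.0464, 0.0719]
tcp_rot: [[-0.229, 0.973, 0.001], [0.973, 0.229, -0.0], [-0.0, 0.001, -1.0]]
force: [4.2, 0.2, -0.7]
opening: 0.007
grasp_force: 1.5
```

Request:
play_rows(moves=[[[0,-4,0,0,0,0],[0,-4,0,0,0,0],[0,-3,0,0,0,0],[0,-3,0,0,0,0],[0,-2,0,0,0,0]]])

```text
time_s: 5.85
position: [0.5758, 0.0428, 0.0719]
tcp_rot: [[-0.229, 0.973, 0.0], [0.973, 0.229, -0.0], [-0.0, 0.0, -1.0]]
force: [3.5, -0.0, -0.9]
opening: 0.003
grasp_force: 1.7
```

Request:
play_rows(moves=[[[0,-1.5,0,0,0,0],[0,-1.5,0,0,0,0],[0,-1.5,0,0,0,0],[0,-1.5,0,0,0,0]]])

```text
time_s: 6.25
position: [0.5702, 0.0415, 0.0719]
tcp_rot: [[-0.229, 0.973, 0.001], [0.973, 0.229, -0.0], [-0.0, 0.001, -1.0]]
force: [3.8, 0.1, 0.5]
opening: 0.007
grasp_force: 1.9
```

Request:
play_rows(moves=[[[0,-1.5,0,0,0,0],[0,-1.5,0,0,0,0],[0,-1.5,0,0,0,0]]])

```text
time_s: 6.55
position: [0.5657, 0.0404, 0.0718]
tcp_rot: [[-0.229, 0.973, 0.0], [0.973, 0.229, -0.0], [-0.0, 0.0, -1.0]]
force: [4.5, 0.0, 0.5]
opening: 0.005
grasp_force: 2.0
```

Request:
play_rows(moves=[[[0,-1.5,0,0,0,0],[0,-1.5,0,0,0,0]]])

```text
time_s: 6.75
position: [0.5627, 0.0398, 0.0718]
tcp_rot: [[-0.229, 0.973, 0.0], [0.973, 0.229, -0.0], [-0.0, 0.0, -1.0]]
force: [3.2, 0.1, 1.0]
opening: 0.003
grasp_force: 2.1
```

Request:
play_rows(moves=[[[0,-1.5,0,0,0,0],[0,-1.5,0,0,0,0]]])

```text
time_s: 6.95
position: [0.5598, 0.0391, 0.0718]
tcp_rot: [[-0.229, 0.973, 0.0], [0.973, 0.229, -0.0], [-0.0, 0.0, -1.0]]
force: [4.2, 0.4, 0.4]
opening: 0.003
grasp_force: 2.2
```

```bash
python3 look.py w2 till_nose front_face lip_top
```

```text
6.95 [0.5598 0.0391 0.0718] yaw 13.24 [4.16 0.44 0.41] 0.003408047206334237
cam [0.542 0.113 0.22 ]
till_nose [([86.0, 294.0], 0.9, [0.4327, 0.01])]
front_face [([32.0, 293.0], 0.6, [0.3887, -0.0021])]
lip_top []
```

View pics/w2.png

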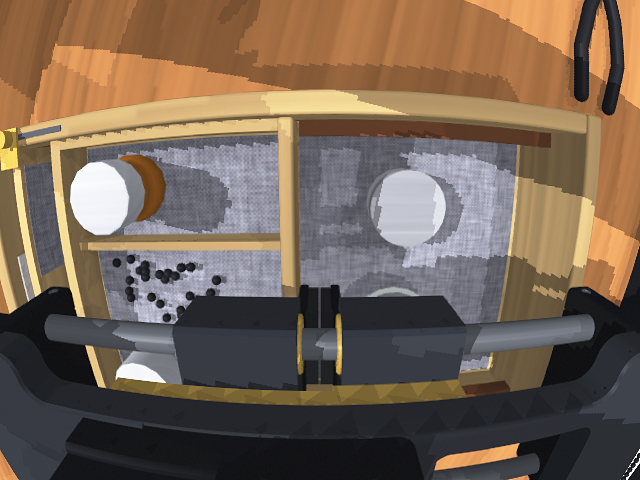

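```bash
python3 - <<'E'
import cv2
i=cv2.imread("pics/w2.png")[110:310,0:160];cv2.imwrite("pics/w2c.png",cv2.resize(i,None,fx=3.5,fy=2.9,interpolation=cv2.INTER_NEAREST))
E
```

```text
(no output)
```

View pics/w2c.png

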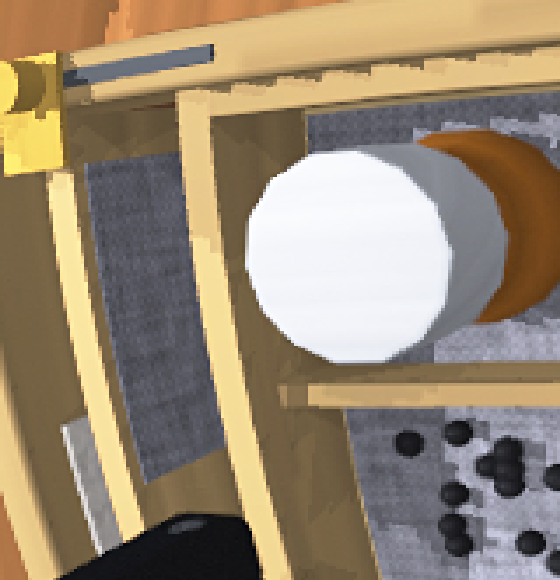

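The partition's far top edge is at px (30.6, 231) and the tray's front outer edge at (60, 231). I'll convert those two to a remaining gap.

```bash
python3 - <<'E'
from h import *
p=bot.capture("wrist")
u=np.array([np.cos(.231),np.sin(.231)])
for r,a,b in[(231,30.6,60),(189,23,55.5),(275,39,66)]:
    A=at(p,(a,r),.071,True)[:2];B=at(p,(b,r),.070,True)[:2];print(A.round(4),B.round(4),((B-A)@u).round(4))
E
```

```text
[0.4033 0.0446] [0.424  0.0488] 0.0211
[0.3967 0.0659] [0.4197 0.0695] 0.0233
[0.4089 0.021 ] [0.4281 0.0258] 0.0198
```

Request:
play_rows(moves=[[[0,-3,0,0,0,0],[0,-3,0,0,0,0],[0,-3,0,0,0,0],[0,-2,0,0,0,0],[0,-1,0,0,0,0]]])

```text
time_s: 7.7
position: [0.5479, 0.0363, 0.0718]
tcp_rot: [[-0.229, 0.973, 0.0], [0.973, 0.229, 0.0], [-0.0, 0.0, -1.0]]
force: [4.6, -0.2, 1.0]
opening: 0.002
grasp_force: 2.3
```

Request:
play_rows(moves=[[[0,-0.8,0,0,0,0],[0,-0.8,0,0,0,0]]])

```text
time_s: 7.9
position: [0.5466, 0.036, 0.0718]
tcp_rot: [[-0.229, 0.973, 0.0], [0.973, 0.229, -0.0], [-0.0, 0.0, -1.0]]
force: [6.1, -0.2, 1.7]
opening: 0.001
grasp_force: 2.4
```

Request:
play_rows(moves=[[[0,-0.8,0,0,0,0],[0,-0.8,0,0,0,0]]])

```text
time_s: 8.1
position: [0.5451, 0.0356, 0.0718]
tcp_rot: [[-0.229, 0.973, 0.0], [0.973, 0.229, -0.0], [-0.0, 0.0, -1.0]]
force: [4.2, -0.1, 1.3]
opening: 0.004
grasp_force: 2.4
```

Request:
play_rows(moves=[[[0,-0.8,0,0,0,0],[0,-0.8,0,0,0,0]]])

```text
time_s: 8.3
position: [0.5435, 0.0352, 0.0718]
tcp_rot: [[-0.229, 0.973, 0.0], [0.973, 0.229, -0.0], [-0.0, 0.0, -1.0]]
force: [4.4, 0.0, 2.0]
opening: 0.007
grasp_force: 2.5
```

Request:
play_rows(moves=[[[0,-0.8,0,0,0,0],[0,-0.8,0,0,0,0]]])

```text
time_s: 8.5
position: [0.5418, 0.0349, 0.0718]
tcp_rot: [[-0.229, 0.973, 0.0], [0.973, 0.229, -0.0], [-0.0, 0.0, -1.0]]
force: [5.5, -0.3, 2.8]
opening: 0.003
grasp_force: 2.5
```

Request:
play_rows(moves=[[[0,-0.8,0,0,0,0],[0,-0.8,0,0,0,0]]])

```text
time_s: 8.7
position: [0.5403, 0.0345, 0.0718]
tcp_rot: [[-0.229, 0.973, 0.0], [0.973, 0.229, -0.0], [-0.0, 0.0, -1.0]]
force: [5.2, -0.2, 1.2]
opening: 0.009
grasp_force: 2.5
```

Request:
play_rows(moves=[[[0,-0.8,0,0,0,0],[0,-0.8,0,0,0,0]]])

```text
time_s: 8.9
position: [0.5387, 0.0342, 0.0718]
tcp_rot: [[-0.229, 0.973, 0.0], [0.973, 0.229, -0.0], [-0.0, 0.0, -1.0]]
force: [5.4, 0.2, 2.5]
opening: 0.003
grasp_force: 2.6
```

Request:
play_rows(moves=[[[0,-0.8,0,0,0,0],[0,-0.8,0,0,0,0]]])

```text
time_s: 9.1
position: [0.5382, 0.0344, 0.0719]
tcp_rot: [[-0.228, 0.974, 0.003], [0.974, 0.228, 0.001], [0.0, 0.003, -1.0]]
force: [7.4, 3.2, 1.0]
opening: 0.008
grasp_force: 4.1
```

Request:
play_rows(moves=[[[0,-0.4,0,0,0,0]]])

```text
time_s: 9.2
position: [0.5381, 0.0345, 0.0719]
tcp_rot: [[-0.228, 0.974, 0.003], [0.974, 0.228, 0.001], [0.0, 0.003, -1.0]]
force: [8.3, 4.2, 0.4]
opening: 0.002
grasp_force: 4.2
```

Request:
play_rows(moves=[[[0,-0.8,0,0,0,0]]])

```text
time_s: 9.3
position: [0.538, 0.0345, 0.0719]
tcp_rot: [[-0.227, 0.974, 0.005], [0.974, 0.227, 0.002], [0.0, 0.005, -1.0]]
force: [9.2, 5.7, -0.2]
opening: 0.004
grasp_force: 5.0
```

Request:
play_rows(moves=[[[0,-1,0,0,0,0],[0,-0.8,0,0,0,0],[0,0,0,0,0,0]]])

```text
time_s: 9.6
position: [0.538, 0.0344, 0.0722]
tcp_rot: [[-0.227, 0.974, 0.008], [0.974, 0.227, 0.002], [-0.0, 0.009, -1.0]]
force: [10.6, 7.1, -1.3]
opening: 0.004
grasp_force: 5.9
```

Request:
play_rows(moves=[[[0,-1,0,0,0,0],[0,-1,0,0,0,0],[0,0,0,0,0,0],[0,0,0,0,0,0],[0,0,0,0,0,0]]])

```text
time_s: 10.1
position: [0.5379, 0.0343, 0.0726]
tcp_rot: [[-0.226, 0.974, 0.013], [0.974, 0.226, 0.002], [-0.001, 0.013, -1.0]]
force: [14.3, 9.5, -1.6]
opening: 0.004
grasp_force: 7.3
```

Request:
play_rows(moves=[[[0,3,0,0,0,0],[0,5,0,0,0,0],[0,10,0,0,0,0],[0,2,0,0,0,0],[0,0,-40,0,0,0]]])

```text
time_s: 10.6
position: [0.5467, 0.0377, 0.1069]
tcp_rot: [[-0.229, 0.973, -0.016], [0.973, 0.229, 0.002], [0.005, -0.015, -1.0]]
force: [-0.3, -0.1, 0.5]
opening: 0.002
grasp_force: 0.0
```

Request:
play_rows(moves=[[[-20,5,-40,0,0,0],[-40,21,-40,0,0,0],[-40,21,-30,0,0,0],[0,0,0,0,0,0],[0,0,0,0,0,0]]], fingers=0.61)

```text
time_s: 11.1
position: [0.6122, -0.0415, 0.2124]
tcp_rot: [[-0.227, 0.974, -0.002], [0.974, 0.227, 0.001], [0.001, -0.002, -1.0]]
force: [-1.4, 0.4, -0.1]
opening: 0.376
grasp_force: 0.0
```

```bash
python3 look.py w3 till_nose front_face lip_top reel_centre round_tin stand_base; python3 - <<'E'
from h import *
for n in("top","scene"):
    p=bot.capture(n)
    for q,z in(("reel_centre",.021),("stand_base",.012),("round_tin",.006),("till_nose",.056),("front_face",.056)):
        print(q,n,[(np.round(r["centre"]).tolist(),round(r["confidence"],2),at(p,r["centre"],z).round(4)[:2].tolist()) for r in bot.pinpoint(p,q)[:3]])
E
```

```text
11.1 [ 0.6122 -0.0415  0.2124] yaw 13.14 [-1.37  0.41 -0.09] 0.3761535953846612
cam [0.595 0.032 0.361]
till_nose [([115.0, 134.0], 0.71, [0.4116, 0.0072])]
front_face [([95.0, 140.0], 0.61, [0.3904, -0.0011]), ([337.0, 83.0], 0.5, [0.5968, 0.0829])]
lip_top [([235.0, 123.0], 0.62, [0.5284, 0.0335])]
reel_centre [([114.0, 135.0], 0.68, [0.3904, 0.0033]), ([336.0, 168.0], 0.57, [0.6143, 0.0131])]
round_tin [([336.0, 84.0], 0.92, [0.5966, 0.0908])]
stand_base [([234.0, 122.0], 0.17, [0.5114, 0.0341])]
reel_centre top [([368.0, 189.0], 0.55, [0.624, 0.0173]), ([362.0, 226.0], 0.18, [0.5287, 0.0372])]
stand_base top [([502.0, 222.0], 0.73, [0.5281, -0.325])]
round_tin top [([339.0, 205.0], 0.65, [0.585, 0.0952])]
till_nose top [([377.0, 270.0], 0.95, [0.413, 0.0059]), ([203.0, 173.0], 0.83, [0.6724, 0.4415]), ([216.0, 294.0], 0.61, [0.3622, 0.4092])]
front_face top [([349.0, 261.0], 0.24, [0.4363, 0.0739])]
reel_centre scene [([267.0, 299.0], 0.58, [0.6056, 0.012]), ([112.0, 340.0], 0.58, [0.7125, -0.2872])]
stand_base scene [([119.0, 267.0], 0.64, [0.5271, -0.3332])]
round_tin scene [([304.0, 302.0], 0.56, [0.6005, 0.0891])]
till_nose scene [([272.0, 219.0], 0.95, [0.4112, 0.0035]), ([450.0, 222.0], 0.77, [0.4062, 0.4093]), ([482.0, 340.0], 0.65, [0.7012, 0.4367])]
front_face scene [([274.0, 208.0], 0.64, [0.3761, 0.0058])]
```

View pics/w3.png

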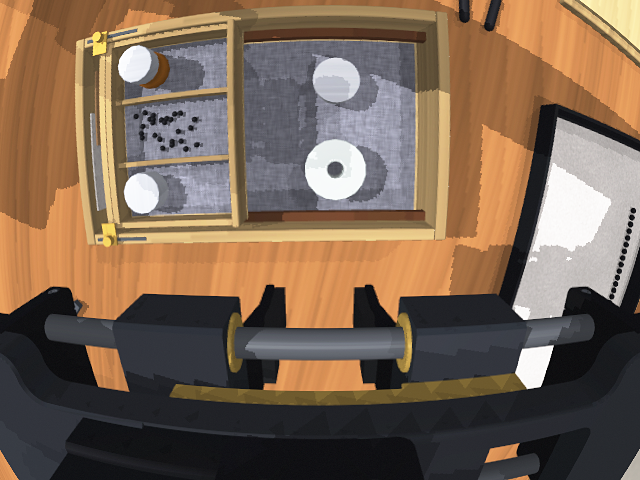

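The tray sits against the partition with the jar and tin upright. The reel lies clear at px (335, 169), hole at the same place, and the round tin is at (336, 80).

```bash
python3 - <<'E'
from h import *
p=bot.capture("wrist")
c0=[at(p,r["centre"],.021,True).round(4) for r in bot.silhouettes(p,"reel_centre")[:3]];print(c0)
m=[r for r in bot.silhouettes(p,"reel_centre") if abs(r["centre"][0]-335)<12 and abs(r["centre"][1]-169)<12]
if m:
    ys,xs=np.nonzero(m[0]["pixels"]);k=cv2.findContours(m[0]["pixels"].astype(np.uint8),0,1)[0][0][:,0]
    W=np.array([at(p,q,.036,True)[:2] for q in k]);print("circle",cv2.minEnclosingCircle(W.astype(np.float32)))
print(at(p,(335,169),.036,True))
print(bot.read_state()["position"],bot.read_state()["opening"])
plan([.6145,.0125,.10],13.2)
E
```

```text
[array([0.6159, 0.0078, 0.021 ])]
circle ((0.6125543713569641, 0.01196416188031435), 0.02719530463218689)
[0.61402103 0.01310539 0.036     ]
[ 0.61302746 -0.04087306  0.21256224] 0.8054666305529021
[17.2, 4.5, 37.5, 0.0, 0.0, 0.0]
[17.2, 4.5, 37.5, 0.0, 0.0, 0.0]
[17.2, 4.5, 37.5, 0.0, 0.0, 0.0]
```

Request:
play_rows(moves=[[[17.2,4,37.5,0,0,0],[17.2,4,37.5,0,0,0],[17.2,4,37.5,0,0,0],[0,0,20,0,0,0],[0,0,0,0,0,0]]])

```text
time_s: 12.7
position: [0.6103, 0.0131, 0.0768]
tcp_rot: [[-0.23, 0.973, -0.007], [0.973, 0.23, 0.001], [0.003, -0.007, -1.0]]
force: [-0.5, 0.3, 0.0]
opening: 0.803
grasp_force: 0.0
```

```bash
python3 - <<'E'
from h import *
s=bot.read_state();print(s["position"],s["opening"],s["force"])
p=bot.capture("wrist");cv2.imwrite("pics/w4.png",p["image"])
plan([.6132,.0122,.028],13.2,15)
E
```

```text
[0.61031142 0.01309828 0.07675844] 0.8025751527686974 [-0.46366221  0.27784444  0.01634986]
[-0.2, 0.3, 12.7, -0.001, -0.0, 0.0]
[-0.1, 0.3, 12.7, -0.001, -0.0, 0.0]
[-0.1, 0.3, 12.7, -0.001, -0.0, 0.0]
[-0.1, 0.3, 12.7, -0.001, -0.0, 0.0]
```

View pics/w4.png

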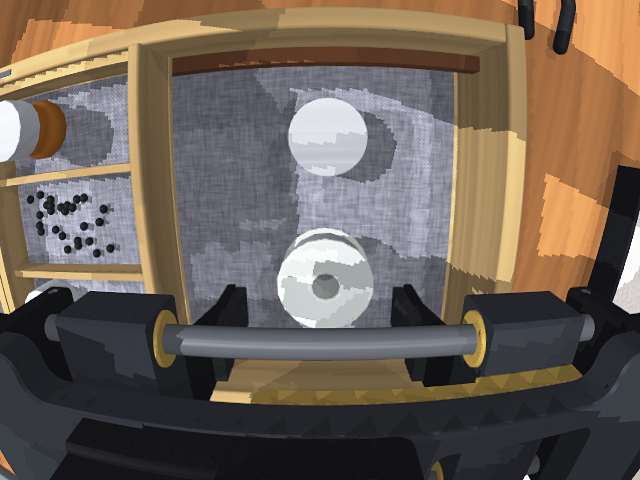

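The reel sits centred between the open fingers (hole at (326, 286), fingertips at columns 245 and 392), so I can descend and close.

Request:
play_rows(moves=[[[0,0.5,15,0,0,0],[0,0.5,14,0,0,0],[0,0,12,0,0,0],[0,0,8,0,0,0],[0,0,0,0,0,0]]])

```text
time_s: 13.25
position: [0.6129, 0.0123, 0.0296]
tcp_rot: [[-0.229, 0.974, -0.003], [0.974, 0.229, 0.0], [0.001, -0.003, -1.0]]
force: [0.2, 0.5, -1.2]
opening: 0.805
grasp_force: 0.0
```

Request:
play_rows(moves=[[[0,0,0,0,0,0],[0,0,0,0,0,0],[0,0,0,0,0,0],[0,0,0,0,0,0],[0,0,0,0,0,0]]], fingers=-1)

```text
time_s: 13.75
position: [0.6143, 0.0123, 0.0316]
tcp_rot: [[-0.229, 0.973, 0.001], [0.973, 0.229, -0.0], [-0.0, 0.001, -1.0]]
force: [0.2, 0.2, 2.0]
opening: 0.609
grasp_force: 30.0
```

Request:
play_rows(moves=[[[0,0,-10,0,0,0],[0,0,-25,0,0,0],[0,0,-30,0,0,0],[0,0,-30,0,0,0],[0,0,-30,0,0,0]]])

```text
time_s: 14.25
position: [0.6134, 0.0125, 0.1575]
tcp_rot: [[-0.229, 0.973, -0.001], [0.973, 0.229, 0.0], [0.0, -0.001, -1.0]]
force: [0.0, -0.0, -1.9]
opening: 0.604
grasp_force: 30.0
```

Request:
play_rows(moves=[[[0,0,-5,0,0,0],[0,0,0,0,0,0]]])

```text
time_s: 14.45
position: [0.6143, 0.0123, 0.1622]
tcp_rot: [[-0.229, 0.973, 0.002], [0.973, 0.229, -0.0], [-0.001, 0.002, -1.0]]
force: [-0.3, -0.1, -1.1]
opening: 0.609
grasp_force: 30.0
```

```bash
python3 - <<'E'
from h import *
p=bot.capture("scene");cv2.imwrite("pics/s5.png",p["image"])
q=bot.capture("top")
for n,i,z in(("scene",p,.012),("top",q,.012)):
    for r in bot.silhouettes(i,"stand_base")[:2]: print(n,r["centre"],r["confidence"],r["pixels"].sum(),at(i,r["centre"],z).round(4))
    for r in bot.pinpoint(i,"stand_base")[:2]: print(n,r["centre"],r["confidence"],at(i,r["centre"],z).round(4))
cv2.imwrite("pics/st.png",np.hstack([cv2.resize(p["image"][225:305,70:170],None,fx=4,fy=4),cv2.resize(q["image"][185:265,452:552],None,fx=4,fy=4)]))
s=bot.read_state();print(s["position"],s["opening"],s["grasp_force"])
plan([.527,-.25,.16],13.2)
E
```

```text
scene [120.7, 267.6] 0.62 1100 [ 0.5294 -0.3284  0.012 ]
scene [122.5, 266.3] 0.63 [ 0.5257 -0.3254  0.012 ]
top [504.1, 225.2] 0.65 960 [ 0.5199 -0.3299  0.012 ]
top [330.2, 188.5] 0.37 1923 [0.6294 0.1167 0.012 ]
top [502.8, 223.2] 0.89 [ 0.5252 -0.3269  0.012 ]
[0.61293171 0.0124912  0.15940345] 0.6087692626000453 29.999414887279272
[-33.7, -20.5, -0.1, -0.0, -0.0, 0.0]
[-33.7, -20.5, -0.1, -0.0, -0.0, 0.0]
[-33.7, -20.5, -0.1, -0.0, -0.0, 0.0]
[-33.7, -20.5, -0.1, -0.0, -0.0, 0.0]
[-33.7, -20.5, -0.1, -0.0, -0.0, 0.0]
[-33.7, -20.5, -0.1, -0.0, -0.0, 0.0]
[-33.7, -20.5, -0.1, -0.0, -0.0, 0.0]
```

View pics/st.png

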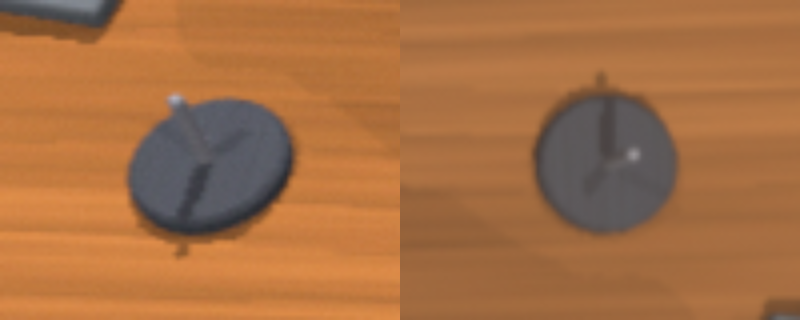

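Both crops show the pin clearly. Its base is at (120.8, 265) in scene and (504, 225) in top, with the tip at (114, 250) and (510.5, 223.5). I'll move so the wrist camera is right above it.

Request:
play_rows(moves=[[[-38.6,-16,0,0,0,0],[-38.6,-16,0,0,0,0],[-38.6,-16,0,0,0,0],[-38.6,-16,0,0,0,0],[-38.6,-16,0,0,0,0]]])

```text
time_s: 15.25
position: [0.5794, -0.1952, 0.1601]
tcp_rot: [[-0.229, 0.973, -0.001], [0.973, 0.229, 0.001], [0.001, -0.001, -1.0]]
force: [1.7, -0.3, -0.6]
opening: 0.608
grasp_force: 30.0
```

Request:
play_rows(moves=[[[-38.6,-16,0,0,0,0],[-38.6,-16,0,0,0,0],[-38.6,-16,0,0,0,0],[-38.6,-16,0,0,0,0],[-38.6,-16,0,0,0,0]]])

```text
time_s: 15.75
position: [0.5456, -0.4014, 0.1598]
tcp_rot: [[-0.229, 0.973, -0.001], [0.973, 0.229, 0.002], [0.002, -0.001, -1.0]]
force: [0.4, 0.1, -1.0]
opening: 0.603
grasp_force: 30.0
```

Request:
play_rows(moves=[[[0,0,0,0,0,0],[0,0,0,0,0,0]]])

```text
time_s: 15.95
position: [0.5455, -0.4007, 0.1597]
tcp_rot: [[-0.227, 0.974, -0.001], [0.974, 0.227, 0.002], [0.002, -0.001, -1.0]]
force: [-1.1, -0.3, -1.5]
opening: 0.606
grasp_force: 30.0
```

```bash
python3 look.py w5 stand_base reel_centre till_nose front_face;python3 - <<'E'
from h import *
from scipy.optimize import least_squares
P=[bot.capture("scene"),bot.capture("top")]
for n,a in(("base",[(120.75,265),(504,225)]),("tip",[(114.25,250.25),(510.5,223.5)])):
    L=[ray(p,u) for p,u in zip(P,a)]
    f=lambda X:np.concatenate([np.cross(X-c,d/np.linalg.norm(d)) for c,d in L])
    print(n,least_squares(f,[.52,-.33,.03]).x.round(4),[at(p,u,.012 if n=="base" else .066).round(4) for p,u in zip(P,a)])
E
```

```text
15.95 [ 0.5455 -0.4007  0.1597] yaw 13.09 [-1.05 -0.32 -1.5 ] 0.6063058930484084
cam [ 0.528 -0.327  0.308]
stand_base [([312.0, 143.0], 0.82, [0.5222, -0.3286])]
reel_centre [([320.0, 308.0], 0.77, [0.5595, -0.4608])]
till_nose []
front_face []
base [ 0.5208 -0.3309  0.0101] [array([ 0.5222, -0.3305,  0.012 ]), array([ 0.5204, -0.3297,  0.012 ])]
tip [ 0.5185 -0.3305  0.0612] [array([ 0.522 , -0.3267,  0.066 ]), array([ 0.5183, -0.33  ,  0.066 ])]
```

View pics/w5.png

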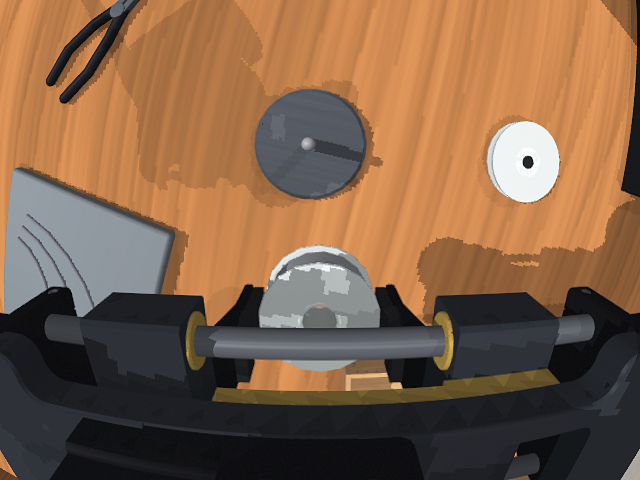

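The wrist view shows the pin's end at (308, 143.5), the base disc centred at about (310.5, 144), and the held reel's top face centred at about (320, 322).

```bash
python3 - <<'E'
from h import *
p=bot.capture("wrist")
T=at(p,(308,143.5),.066,True);D=at(p,(310.5,144),.012,True);H=at(p,(320,322),.164,True)
s=bot.read_state();R=np.array(s["tcp_rot"])
print("tip",T.round(4),"disc",D.round(4),"reel",H.round(4),"reel-tcp in tool mm",(R.T@(H-s["position"])*1e3).round(1))
c,d=fray(p,(320,322))
for q in[(320,262),(320,305)]: print("rim",at(p,q,.164,True).round(4), (R.T@(at(p,q,.164,True)-s["position"])*1e3).round(1))
m=bot.silhouettes(p,"stand_base")
if m:
    k=cv2.findContours(m[0]["pixels"].astype(np.uint8),0,1)[0];k=max(k,key=len)[:,0]
    W=np.array([at(p,q,.012,True)[:2] for q in k]);print("disc circle",cv2.minEnclosingCircle(W.astype(np.float32)))
plan([*((T+D)/2)[:2],.16],13.2)
E
```

```text
tip [ 0.522  -0.3276  0.066 ] disc [ 0.5226 -0.3281  0.012 ] reel [ 0.5469 -0.3993  0.164 ] reel-tcp in tool mm [-0.4 -0.1 -2.8]
rim [ 0.5404 -0.3723  0.164 ] [27.5 -0.2 -2.8]
rim [ 0.5449 -0.3913  0.164 ] [ 7.9 -0.2 -2.8]
disc circle ((0.5205113887786865, -0.32897844910621643), 0.044859617948532104)
[37.6, -3.7, 0.6, 0.0, 0.0, 0.001]
[37.5, -3.8, 0.6, 0.0, 0.0, 0.001]
```

Request:
play_rows(moves=[[[37.6,-3.7,0,0,0,0.001],[37.6,-3.8,0,0,0,0.001],[0,0,30,0,0,0],[0,0,20,0,0,0],[0,0,0,0,0,0]]])

```text
time_s: 16.9
position: [0.5205, -0.3265, 0.1088]
tcp_rot: [[-0.228, 0.974, -0.004], [0.974, 0.228, 0.004], [0.005, -0.003, -1.0]]
force: [-0.0, 0.3, -1.2]
opening: 0.604
grasp_force: 30.0
```

Request:
play_rows(moves=[[[0,0,0,0,0,0],[0,0,0,0,0,0]]])

```text
time_s: 17.1
position: [0.5229, -0.3294, 0.1123]
tcp_rot: [[-0.227, 0.974, 0.002], [0.974, 0.227, -0.002], [-0.002, 0.002, -1.0]]
force: [0.6, -0.2, -1.1]
opening: 0.607
grasp_force: 30.0
```

```bash
python3 - <<'E'
from h import *
s=bot.read_state();print(s["position"],s["force"],s["moment"],s["tcp_rot"].round(3).tolist())
p=bot.capture("wrist");i=p["image"][220:420,200:440];cv2.imwrite("pics/w6.png",cv2.resize(i,None,fx=3,fy=3))
E
```

```text
[ 0.52290588 -0.32936195  0.11230737] [ 0.62442913 -0.21691987 -1.1089704 ] [-0.11726582 -0.00554492  0.01498694] [[-0.227, 0.974, 0.002], [0.974, 0.227, -0.002], [-0.002, 0.002, -1.0]]
```

View pics/w6.png

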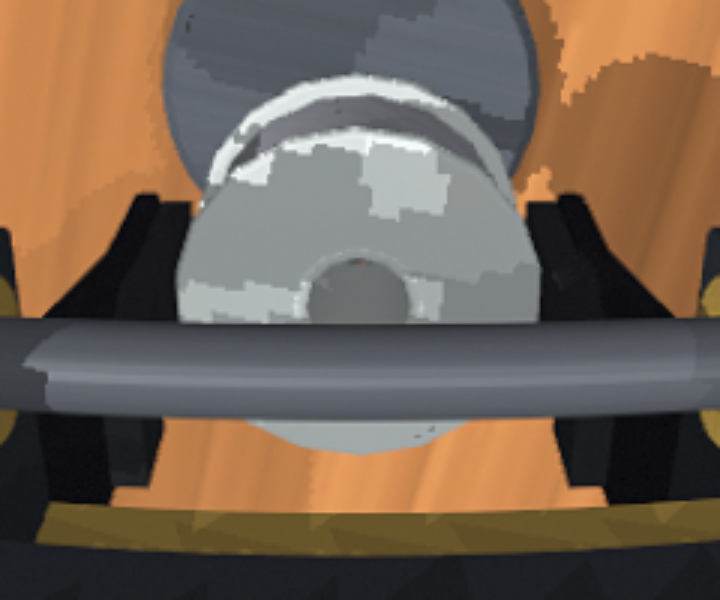

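The reel hangs over the stand, with the disc centred near crop column 350 and the reel near 359 at its different depth. I'll compare the two through the calibration.

```bash
python3 - <<'E'
from h import *
p=bot.capture("wrist");s=bot.read_state();R=np.array(s["tcp_rot"]);print(s["position"].round(4))
for n,q,z in(("discL",(254.5,245),.012),("discR",(379.3,245),.012),("reelL",(259.3,317),.116),("reelR",(380,317),.116)):
    X=at(p,q,z,True);print(n,X.round(4),(R.T@(X-s["position"])*1e3).round(1))
m=bot.silhouettes(p,"stand_base")
print(len(m))
if m:
    k=max(cv2.findContours(m[0]["pixels"].astype(np.uint8),0,1)[0],key=len)[:,0]
    k=k[k[:,1]<262];W=np.array([at(p,q,.012,True)[:2] for q in k])
    from scipy.optimize import least_squares
    r=least_squares(lambda c:np.hypot(*(W-c).T)-.045,[.522,-.328],loss="soft_l1",f_scale=.001);print("disc fit",r.x.round(4),np.abs(r.fun).mean())
    print(W[:,0].min(),W.mean(0))
plan([.522,-.328,.112],13.2)
E
```

```text
[ 0.5228 -0.3293  0.1123]
discL [ 0.4772 -0.335   0.012 ] [  5.1 -45.8 100.2]
discR [ 0.5625 -0.3151  0.012 ] [  5.1  41.8 100.4]
reelL [ 0.4963 -0.3335  0.116 ] [  1.9 -26.7  -3.7]
reelR [ 0.5479 -0.3216  0.116 ] [ 1.9 26.2 -3.6]
0
[1.3, -0.3, 0.2, 0.001, 0.002, -0.002]
```

Request:
play_rows(moves=[[[0.8,-1.3,5,0,0,0],[0,0,5,0,0,0],[0,0,4,0,0,0],[0,0,0,0,0,0]]])

```text
time_s: 17.65
position: [0.52, -0.3276, 0.0961]
tcp_rot: [[-0.227, 0.974, -0.001], [0.974, 0.227, 0.001], [0.002, -0.001, -1.0]]
force: [0.3, -0.7, -1.5]
opening: 0.608
grasp_force: 30.0
```

Request:
play_rows(moves=[[[0,0,2,0,0,0],[0,0,2,0,0,0],[0,0,2,0,0,0]]])

```text
time_s: 17.95
position: [0.5206, -0.328, 0.0909]
tcp_rot: [[-0.227, 0.974, 0.0], [0.974, 0.227, -0.0], [-0.0, 0.0, -1.0]]
force: [-0.3, 0.0, -2.2]
opening: 0.609
grasp_force: 30.0
```

Request:
play_rows(moves=[[[0,0,2,0,0,0],[0,0,2,0,0,0]]])

```text
time_s: 18.15
position: [0.5206, -0.328, 0.0869]
tcp_rot: [[-0.227, 0.974, 0.0], [0.974, 0.227, -0.0], [-0.0, 0.0, -1.0]]
force: [0.2, -0.1, -1.3]
opening: 0.607
grasp_force: 30.0
```

Request:
play_rows(moves=[[[0,0,2,0,0,0],[0,0,3,0,0,0],[0,0,3,0,0,0]]])

```text
time_s: 18.45
position: [0.5206, -0.328, 0.0788]
tcp_rot: [[-0.227, 0.974, 0.0], [0.974, 0.227, -0.0], [-0.0, 0.0, -1.0]]
force: [0.9, 1.1, -1.4]
opening: 0.61
grasp_force: 30.0
```

```bash
python3 - <<'E'
from h import *
s=bot.read_state();print(s["position"],s["force"],s["moment"])
a=bot.capture("scene");b=bot.capture("wrist")
cv2.imwrite("pics/c7.png",np.hstack([cv2.resize(a["image"][215:305,60:180],(400,300)),cv2.resize(b["image"][220:400,200:440],(400,300))]))
E
```

```text
[ 0.52056035 -0.32802465  0.07884961] [ 0.87366975  1.0576857  -1.3696567 ] [-0.05247933  0.05282516 -0.00941941]
```

View pics/c7.png

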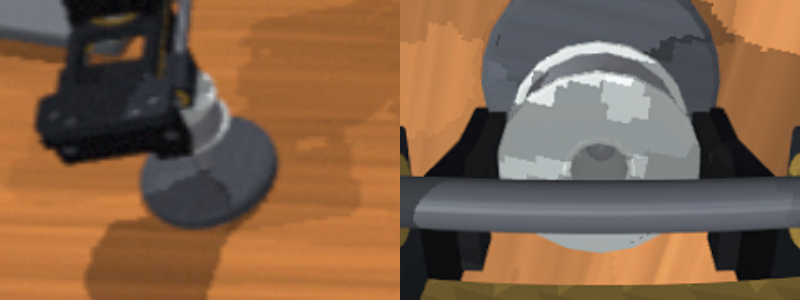

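The pin's end now shows inside the hole (crop right, about (600, 152)) and the side force is only about 1 N, so the reel is threaded. I'll lower it slowly.

Request:
play_rows(moves=[[[0,0,4,0,0,0],[0,0,4,0,0,0],[0,0,4,0,0,0],[0,0,4,0,0,0]]])

```text
time_s: 18.95
position: [0.5205, -0.328, 0.0626]
tcp_rot: [[-0.227, 0.974, -0.0], [0.974, 0.227, 0.0], [0.0, -0.0, -1.0]]
force: [0.1, -0.4, -1.0]
opening: 0.605
grasp_force: 30.0
```

Request:
play_rows(moves=[[[0,0,4,0,0,0],[0,0,4,0,0,0],[0,0,4,0,0,0],[0,0,2,0,0,0]]])

```text
time_s: 19.35
position: [0.5204, -0.3278, 0.0485]
tcp_rot: [[-0.227, 0.974, -0.001], [0.974, 0.227, 0.0], [0.001, -0.0, -1.0]]
force: [-0.4, -0.1, -1.8]
opening: 0.606
grasp_force: 30.0
```

Request:
play_rows(moves=[[[0,0,3,0,0,0],[0,0,3,0,0,0],[0,0,2,0,0,0],[0,0,1,0,0,0]]])

```text
time_s: 19.75
position: [0.5205, -0.328, 0.0398]
tcp_rot: [[-0.227, 0.974, -0.0], [0.974, 0.227, 0.0], [0.0, -0.0, -1.0]]
force: [-0.1, -0.1, -1.0]
opening: 0.607
grasp_force: 30.0
```

Request:
play_rows(moves=[[[0,0,1,0,0,0]]])

```text
time_s: 19.85
position: [0.5206, -0.3281, 0.039]
tcp_rot: [[-0.227, 0.974, 0.0], [0.974, 0.227, -0.0], [-0.0, 0.0, -1.0]]
force: [-0.3, 0.3, -1.7]
opening: 0.608
grasp_force: 30.0
```

Request:
play_rows(moves=[[[0,0,1,0,0,0]]])

```text
time_s: 19.95
position: [0.5206, -0.3281, 0.0381]
tcp_rot: [[-0.227, 0.974, 0.0], [0.974, 0.227, -0.0], [-0.0, 0.0, -1.0]]
force: [-0.0, 0.5, -1.5]
opening: 0.608
grasp_force: 30.0
```

Request:
play_rows(moves=[[[0,0,0.8,0,0,0],[0,0,0.8,0,0,0]]])

```text
time_s: 20.15
position: [0.5206, -0.3281, 0.0375]
tcp_rot: [[-0.227, 0.974, 0.0], [0.974, 0.227, -0.0], [-0.0, 0.0, -1.0]]
force: [-2.1, 2.2, 10.8]
opening: 0.608
grasp_force: 30.0
```

Request:
play_rows(moves=[[[0,0,-0.5,0,0,0],[0,0,0,0,0,0],[0,0,0,0,0,0],[0,0,0,0,0,0],[0,0,0,0,0,0]]], fingers=0.7)

```text
time_s: 20.65
position: [0.5206, -0.328, 0.0368]
tcp_rot: [[-0.227, 0.974, -0.0], [0.974, 0.227, 0.0], [0.0, -0.0, -1.0]]
force: [0.6, 0.9, -0.1]
opening: 0.838
grasp_force: 0.0
```

Request:
play_rows(moves=[[[0,0,-10,0,0,0],[0,0,-30,0,0,0],[0,0,-45,0,0,0],[0,0,-45,0,0,0],[-45,0,0,0,0,0]]])

```text
time_s: 21.15
position: [0.5328, -0.3693, 0.1748]
tcp_rot: [[-0.231, 0.973, 0.006], [0.973, 0.231, -0.004], [-0.005, 0.005, -1.0]]
force: [1.6, -1.0, -0.4]
opening: 0.853
grasp_force: 0.0
```

Request:
play_rows(moves=[[[-40,0,0,0,0,0],[0,0,0,0,0,0],[0,0,0,0,0,0]]])

```text
time_s: 21.45
position: [0.5394, -0.4112, 0.1672]
tcp_rot: [[-0.226, 0.974, -0.0], [0.974, 0.226, 0.001], [0.001, 0.0, -1.0]]
force: [0.8, 1.0, 0.1]
opening: 0.85
grasp_force: 0.0
```

```bash
python3 look.py w8 reel_centre; python3 - <<'E'
from h import *
a=bot.capture("scene");b=cv2.imread("pics/w8.png")
for n in("till_nose","front_face"): print(n,[(at(a,r["centre"],.056).round(3),r["confidence"]) for r in bot.pinpoint(a,n)[:2]])
cv2.imwrite("pics/f8.png",np.hstack([cv2.resize(a["image"][180:360,60:360],(400,300)),cv2.resize(b,(400,300))]))
E
```

```text
21.45 [ 0.5394 -0.4112  0.1672] yaw 13.04 [0.84 1.01 0.09] 0.8500307454982415
cam [ 0.522 -0.338  0.315]
reel_centre [([321.0, 130.0], 0.57, [0.5209, -0.3276]), ([134.0, 5.0], 0.35, [0.3359, -0.2448])]
till_nose [(array([0.408, 0.403, 0.056]), 0.67), (array([0.408, 0.007, 0.056]), 0.6)]
front_face [(array([0.382, 0.002, 0.056]), 0.6), (array([0.738, 0.292, 0.056]), 0.23)]
```

View pics/f8.png

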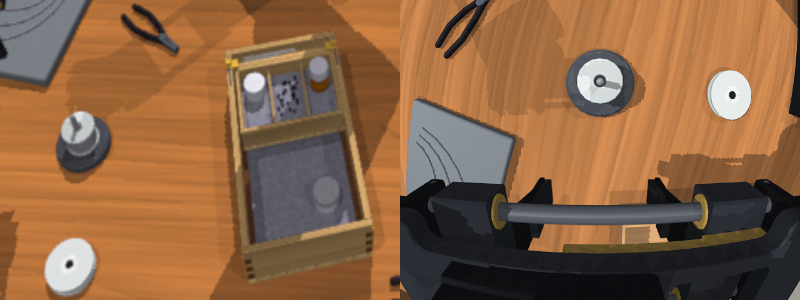

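The reel sits flat on the stand with the pin through it (left crop (78, 130), right (600, 80)). The tray is still up front and everything else is in place. Handing in.

```bash
python3 -c "
from rig import bot
print(bot.hand_in())"
```

```text
the job is handed in; nothing more can be done
None
```

I drew the tray firmly home against the partition, set the reel flat over the stand's pin, and left everything else where it stood; the job is handed in, but no verdict came back.

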